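Load the green tea box into its rack lane

TASK

Push the green tea box along the rack, down the lane it stands in front of, until it sits squarely against the wooden stop at the far end, and then leave it there, released. Its paper wrapping scuffs easily, so neither the box nor the robot may touch the metal guide rails. Only push it, gently: do not grasp, lift or tip it, and leave the red box and the other things where they are.

Things in the scene. Friction and masses are not known exactly. Their poses are not given: they have to be found in the camera images.
- rack: Fixed two-lane rack: black deck 250 (x) by 490 (y) mm, 8 mm thick; origin under its centre, on the work surface. Its +y is the loading direction: open apron (y -245 to -70 mm), then lanes with centre lines x = -56 and +56 mm, then a wooden stop across both, near face at y = +170 mm, top 42 mm above the work surface. A box against the stop has its centre at y = +130 mm, on a yellow bay.
- rails: The rack's three fixed aluminium guide rails; same origin and axes as the rack. Each is 12 mm thick, runs from y = -70 to +170 mm, and rises from the deck to 30 mm above the work surface; centre lines at x = -112, 0 and +112 mm, so each lane is 100 mm wide inside. Nothing may touch them.
- green_box: Box to push: loose green carton with cream band, 70 (x, across the lane) by 80 (y, along it) by 70 mm high, 0.2 to 0.42 kg. Origin: centre of its underside, 8 mm above the work surface. Starts on the apron before either lane, up to 10 mm off its centre line, up to 0.22 rad askew, its centre at rack y -180 to -165 mm. It slides with friction and stops when the push stops.
- red_box: Loose red carton of the same size and make, standing on the apron in front of the other lane; to be left alone. Origin at the centre of its underside.
- tea_cup: Loose white cup, 64 mm across, 50 mm high, on the deck beyond the end stop. Origin at the centre of its underside.
- steamer: Loose round wooden steamer, 194 mm across, 142 mm high with its handle, on a black hob 45 mm high at the left. Origin at the centre of its underside.
- tumbler0: Loose glass tumbler, 72 mm across, 90 mm high, on the white serving tray at the right. Origin at the centre of its underside.
- tumbler1: Second loose glass tumbler, same size, on the same tray. Origin at the centre of its underside.
- jar: Loose blue jar, 72 mm across, 110 mm high, beyond the rack. Origin at the centre of its underside.
- scoop: Loose wooden scoop, 160 mm long, lying flat beyond the rack. Origin under its middle.
Not all that is in view belongs to the job. Several things have the shape of the green_box; the one meant has the colours described above.

How it is judged:
By the outcome, as a careful person would: the job done as asked, in the order asked, and still so for the second after the job is handed in, with the robot touching nothing.
It also fails if it takes over 56 s, if anything falls off the work surface, if the arm or the gripper's body presses on something with over 40 N, if the wrist force passes 120 N, or if a joint passes its speed limit or range.

ROBOT

A 7-joint arm with a two-finger parallel gripper is mounted at the origin on the work surface. World frame = base frame: x ahead of the robot, y to its left, z up, the work surface at z = 0. Lengths are in m, angles in rad, forces in N, time in s.
With the tool pointing down it reaches from about 0.425 to 0.875 m from the base axis. Payload 8.4 kg.
Tool frame: the origin (TCP) lies midway between the tips of the shut fingers; the grasp point (between the pads) lies 19 mm behind it; z points along the fingers, x is the direction in which the jaws open and shut, and the axes are right-handed (so a half turn about z gives the same grasp; the last joint's range is limited). The gripper opens to 87 mm and grips with 3 to 60 N. Pads are 19 mm wide; open, the fingers measure 117 mm over their backs; the gripper's body (75 mm by 190 mm) begins 51 mm behind the grasp point.
Start: joints at [-1.333, 0.333, 0.04, 1.465, -0.013, 1.343, -0.059], TCP at [0.215, 0.613, 0.223] pointing down, gripper open.
Joint ranges: [-2.58, 2.58], [-0.38, 2.09], [-1.3, 1.39], [0.25, 2.4], [-1.5, 4.64], [0.08, 2.09], [-2.65, 2.65]. Speed limits (rad/s): [2.22, 2.22, 2.79, 2.79, 3.14, 3.14, 3.14].

INTERFACE

Orientations are given as a 3x3 rotation matrix whose columns are the frame's x, y, z axes.
In Python, from cell import arm gives the robot as it stands. The module is installed in compiled form; this text tells all that it offers.
- The arm moves only by the tool servo_tool, never from a script. Its argument "motion" is a list of rows, each an object with "linear": the shift along the tool's x, y, z in cm, a list of three; "angular": the turn, a rotation vector about the tool's x, y, z in degrees, a list of three; "grip": the finger opening in cm, from 0 to 8.7. A call has 1 to 5 rows; each row shifts and turns the commanded pose from where the row before left it, along the tool's axes as they then stand; what a row does not reach is not made up. A row lasts 1/12 s, in which the tool goes at most 41.7 mm and 7.16 degrees, less where a joint would pass 70% of its speed; a pose out of reach is approached as far as the arm can. A call with a gripper value outside its range is refused whole. The fingers move at their own pace and stop on an object; "newtons" is the grip in N (left out, the last holds). Time passes only in rows, so rows that do not move let the fingers close. It gives the time, the measured TCP pose, the force and the opening at its end, in the units of the state.
- arm.get_state(): the state, without advancing time (a new reading comes with each control period).
- arm.snapshot(name): name is "scene" or "top"; returns a dict with "color" (480x640x3 uint8, blue, green, red), "K" (3x3 intrinsics, pixels), "R" (3x3) and "t" (3): a world point X has camera coordinates R X + t. Camera axes: x right, y down, z forward; pixel columns grow to the right and rows downward; lengths in m; the calibration is good to about 2 mm. A picture is of the moment at which its call begins. There is no depth.
- arm.job_done(): hands the job in, once; it reports no verdict.
The state is a dict: "time_s": time; "qpos": joint angles; "joint_velocities": joint speeds; "joint_efforts": joint torques, N m; "eef_pos": TCP position; "tcp_rot": TCP orientation; "contact_force": force on the tool from outside, world axes, zero at the start; "moment": the same for the moment, N m; "grip_width": opening from 0.0 (shut) to 1.0 (fully open).
Only numpy, scipy, OpenCV 4.12 (cv2) and the standard library are available. Lean on these libraries where they do the work, as an engineer would, in place of code of your own. Each camera call takes 0.05 s, during which the arm holds its last target.

## Working session

There is one attempt and no reset: what is moved stays moved. The work goes in short steps, Python scripts to look and compute and a tool call to move; the robot and the scene stay as the last step left them, time stands still between calls to the robot, and variables do not carry over. Pictures are saved under pics/ and viewed, and the job is handed in when it is done.

Besides the shell and the picture viewer there is one more tool, called as name(argument=value, ...) on one line, values as JSON. servo_tool: Moves the arm, as the interface text tells. Its arguments: {"type":"object","properties":{"motion":{"type":"array"},"newtons":{"type":"number"}},"required":["motion"]}

```bash
mkdir -p pics; python3 - <<'E'
from cell import arm
import cv2
s=arm.get_state()
for k in s: print(k,s[k])
for n in("scene","top"):
    d=arm.snapshot(n); cv2.imwrite(f"pics/{n}0.png",d["color"]); print(n,d["K"],d["R"],d["t"])
E
```

```text
time_s 0.0
qpos [-1.33319758  0.33391679  0.03987448  1.46627822 -0.01341505  1.34332422
 -0.05850022]
joint_velocities [ 0.00044294  0.00044752 -0.00059177  0.00111346  0.00084996  0.00040351
 -0.00201878]
joint_efforts [ 2.04419666e-04 -6.56377172e+01  1.33547556e+00 -4.03795695e+01
 -5.97018027e-02  4.49874520e-02  1.71443003e-04]
eef_pos [0.2146681  0.61301658 0.22165209]
tcp_rot [[ 3.30487384e-01  9.43810300e-01 -4.55053099e-04]
 [ 9.43808954e-01 -3.30487682e-01 -1.59694673e-03]
 [-1.65760422e-03  9.82875581e-05 -9.99998621e-01]]
contact_force [ 0.26072888  0.43989602 -0.11960115]
moment [ 0.0115773   0.02761644 -0.08901704]
grip_width 1.001496324040683
scene [[559.66142106   0.         326.16207148]
 [  0.         559.66142106 222.91034114]
 [  0.           0.           1.        ]] [[-0.66788513  0.7440403   0.01826154]
 [ 0.54804246  0.5082534  -0.66432518]
 [-0.5035662  -0.43368481 -0.74722056]] [ 0.34398968 -0.26887421  1.83020197]
top [[586.68523469   0.         313.26666327]
 [  0.         586.68523469 240.62764865]
 [  0.           0.           1.        ]] [[ 0.01728369 -0.99980259 -0.0098009 ]
 [-0.98570972 -0.01539566 -0.16774777]
 [ 0.16756377  0.01256014 -0.98578123]] [0.03154779 0.56165858 1.58135472]
```

View pics/scene0.png

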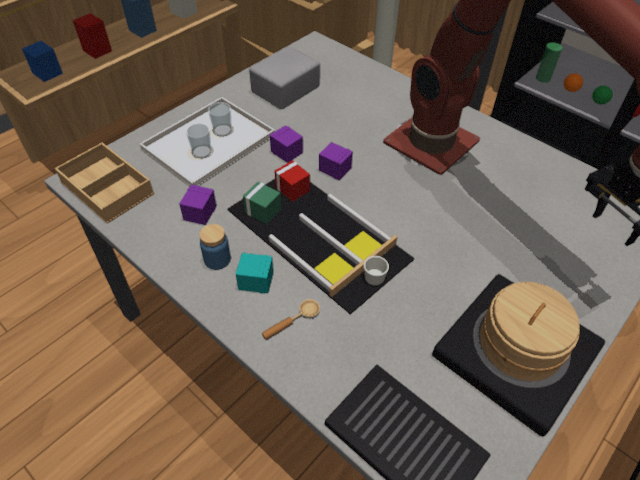

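View pics/top0.png

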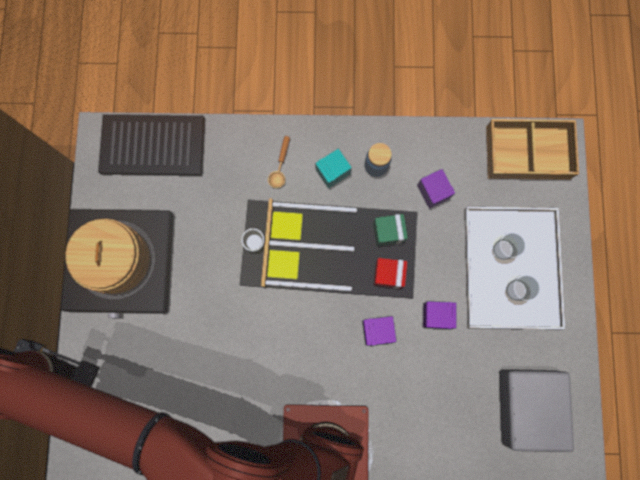

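The green candidates are the green carton with a cream band at about (391,229) in the top view, the red one at (391,272), the teal cube at (333,167) and purple cubes at (436,188), (440,314) and (379,331). By the description it's the one at (391,229), in the lane further from the robot. I'll crop in to check the choice and measure.

```bash
python3 - <<'E'
import cv2
t=cv2.imread("pics/top0.png"); s=cv2.imread("pics/scene0.png")
cv2.imwrite("pics/top0c.png",cv2.resize(t[190:305,235:425],None,fx=4.2,fy=4.2,interpolation=cv2.INTER_CUBIC))
cv2.imwrite("pics/sc0c.png",cv2.resize(s[150:310,220:420],None,fx=3.7,fy=3.7,interpolation=cv2.INTER_CUBIC))
E
```

```text
(no output)
```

View pics/top0c.png

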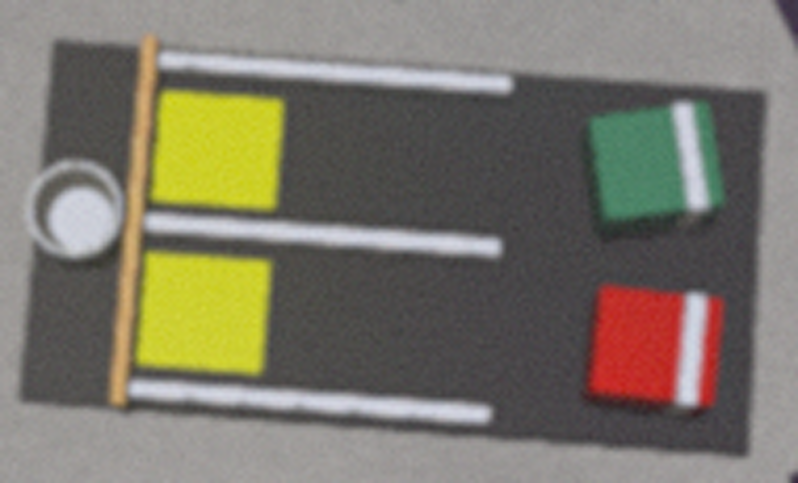

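View pics/sc0c.png

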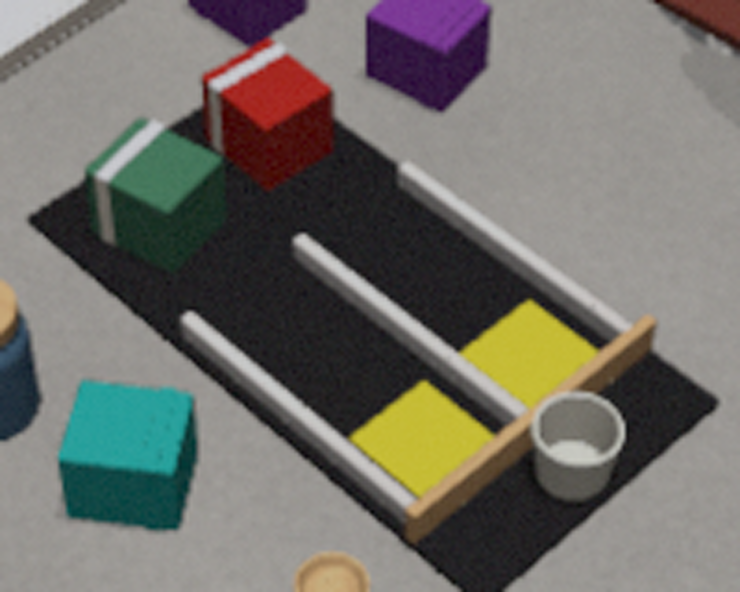

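The crops confirm it: the green box with the cream band stands askew before the far lane. Now I'll fit the rack and box poses.

```bash
cat > h.py <<'E'
import numpy as np, cv2
from scipy.optimize import least_squares
C=np.load("cams.npz") if __import__("os").path.exists("cams.npz") else None
def proj(n,X):
    K,R,t=C[n+"K"],C[n+"R"],C[n+"t"]
    c=X@R.T+t; p=c@K.T; return p[:,:2]/p[:,2:]
def uncrop(p,f,ox,oy): return (np.array(p,float)+.5)/f-.5+[ox,oy]
def pose(P,q):
    x,y,a=q; c,s=np.cos(a),np.sin(a)
    return np.c_[x+c*P[:,0]-s*P[:,1],y+s*P[:,0]+c*P[:,1],P[:,2]]
def fit(obs,q0):
    f=lambda q: np.concatenate([(proj(n,pose(P,q))-u).ravel() for n,P,u in obs])
    r=least_squares(f,q0,loss="soft_l1"); return r.x,r.fun.reshape(-1,2)
def rel(q,rk):
    c,s=np.cos(rk[2]),np.sin(rk[2]); d=q[:2]-rk[:2]
    return np.array([c*d[0]+s*d[1],-s*d[0]+c*d[1],q[2]-rk[2]])
def at(n,uv,z):
    K,R,t=C[n+"K"],C[n+"R"],C[n+"t"]; o=-R.T@t; d=R.T@np.linalg.solve(K,[*uv,1]); return o+d*(z-o[2])/d[2]
E
python3 - <<'E'
from cell import arm
import numpy as np
o={}
for n in("scene","top"):
    d=arm.snapshot(n)
    for k in"KRt":o[n+k]=d[k]
np.savez("cams.npz",**o)
E
python3 - <<'E'
from h import *
a=np.array
rp=a([[125,245,8],[-125,245,8],[125,-245,8],[-125,-245,8],[112,-70,30],[0,-70,30],[-112,-70,30]])/1e3
ru=uncrop([(54,41),(22,401),(767,92),(747,454),(513,85),(501,248),(491,414)],4.2,235,190)
sp=a([[125,-245,8],[118,-70,30],[6,-70,30],[-106,-70,30],[-125,245,8]])/1e3
su=uncrop([(30,218),(182,318),(293,240),(399,171),(718,403)],3.7,220,150)
for o in([("top",rp,ru)],[("scene",sp,su)],[("top",rp,ru),("scene",sp,su)]):
    rk,r=fit(o,[.6,0,0]); print(rk,np.round(r,1).tolist())
np.save("rk.npy",rk)
b=a([[35,40],[35,-40],[-35,-40],[-35,40]])/1e3
bp=np.c_[b,[.078]*4]
gu=uncrop([(588,117),(709,101),(724,205),(603,222)],4.2,235,190)
gs=uncrop([(168,212),(87,168),(143,119),(223,160)],3.7,220,150)
ru_=uncrop([(598,286),(723,296),(714,408),(588,396)],4.2,235,190)
for o in([("top",bp,gu)],[("scene",bp,gs)],[("top",bp,gu),("scene",bp,gs)],[("top",bp,ru_)]):
    q,r=fit(o,[.6,-.15,0]); print(q,rel(q,rk),np.round(r,1).tolist())
print("steamer",at("top",(105,250),.15),"cup",at("top",(252,240),.05))
E
```

```text
[ 0.54749205 -0.00373037 -0.05808983] [[-0.2, -0.4], [-0.9, 0.3], [0.2, -0.4], [0.9, 0.7], [-0.2, -0.3], [0.2, -0.1], [-0.0, 0.2]]
[ 5.49522636e-01 -4.58667209e-04 -6.63542540e-02] [[-0.7, -0.4], [-0.6, 0.2], [0.1, 0.2], [0.1, -0.8], [1.4, 0.3]]
[ 0.54791793 -0.00266773 -0.06055791] [[-0.4, -0.7], [-1.4, -0.1], [-0.1, -0.3], [0.4, 0.7], [-0.4, -0.4], [-0.2, -0.2], [-0.5, 0.1], [-1.0, -0.7], [-0.7, -0.4], [-0.2, -0.4], [-0.3, -1.5], [1.2, -1.0]]
[ 0.59426747 -0.17070074  0.14542534] [ 0.05643409 -0.16491987  0.20598325] [[-0.2, -0.1], [-0.1, 0.0], [0.3, 0.2], [-0.0, -0.1]]
[ 0.59593823 -0.16888454  0.1287297 ] [ 0.05799187 -0.16300589  0.18928761] [[-0.0, 0.7], [-0.9, 0.3], [0.1, -0.9], [0.9, -0.3]]
[ 0.59472381 -0.17025032  0.13897918] [ 0.05686233 -0.16444266  0.19953709] [[-0.3, -0.4], [-0.2, -0.1], [0.1, 0.1], [-0.3, -0.4], [0.1, 0.2], [-0.9, -0.1], [-0.2, -1.3], [0.9, -0.9]]
[ 0.47314678 -0.16993875 -0.08034418] [-0.06451069 -0.17148961 -0.01978627] [[-0.0, 0.2], [-0.3, 0.6], [0.0, -0.3], [0.3, -0.4]]
steamer [0.51046559 0.58084096 0.15      ] cup [0.55976665 0.21083711 0.05      ]
```

servo_tool(motion=[{"linear": [0, 0, 0], "angular": [0, 0, 7], "grip": 3}, {"linear": [0, 0, 0], "angular": [0, 0, 7], "grip": 3}, {"linear": [0, 0, 0], "angular": [0, 0, 7], "grip": 3}, {"linear": [0, 0, 0], "angular": [0, 0, 7], "grip": 3}, {"linear": [0, 0, 0], "angular": [0, 0, 7], "grip": 3}])

```text
time_s: 0.62
eef_pos: [0.2148, 0.6133, 0.2223]
tcp_rot: [[0.816, 0.579, -0.0], [0.579, -0.816, -0.001], [-0.0, 0.0, -1.0]]
contact_force: [0.1, -0.7, 0.3]
grip_width: 0.706
```

servo_tool(motion=[{"linear": [0, 0, 0], "angular": [0, 0, 7], "grip": 3}, {"linear": [0, 0, 0], "angular": [0, 0, 7], "grip": 3}, {"linear": [0, 0, 0], "angular": [0, 0, 7], "grip": 3}, {"linear": [0, 0, 0], "angular": [0, 0, 7], "grip": 3}, {"linear": [0, 0, 0], "angular": [0, 0, 7], "grip": 3}])

```text
time_s: 1.03
eef_pos: [0.2148, 0.6133, 0.2223]
tcp_rot: [[1.0, 0.006, -0.0], [0.006, -1.0, -0.001], [-0.0, 0.001, -1.0]]
contact_force: [0.4, -1.6, -0.6]
grip_width: 0.377
```

servo_tool(motion=[{"linear": [2, 2, 0], "angular": [0, 0, 4], "grip": 3}, {"linear": [3, 2.5, 0], "angular": [0, 0, 0], "grip": 3}, {"linear": [3, 2.5, 0], "angular": [0, 0, 0], "grip": 3}, {"linear": [3, 2.5, 0], "angular": [0, 0, 0], "grip": 3}, {"linear": [3, 2.5, 0], "angular": [0, 0, 0], "grip": 3}])

```text
time_s: 1.45
eef_pos: [0.3501, 0.4855, 0.2225]
tcp_rot: [[0.998, -0.057, -0.0], [-0.057, -0.998, -0.0], [-0.0, 0.0, -1.0]]
contact_force: [1.3, -0.7, -0.4]
grip_width: 0.342
```

servo_tool(motion=[{"linear": [1.4, 3.6, 0], "angular": [0, 0, 0], "grip": 3}, {"linear": [1.4, 3.6, 0], "angular": [0, 0, 0], "grip": 3}, {"linear": [1.4, 3.6, 0], "angular": [0, 0, 0], "grip": 3}, {"linear": [1.4, 3.6, 0], "angular": [0, 0, 0], "grip": 3}, {"linear": [1.4, 3.6, 0], "angular": [0, 0, 0], "grip": 3}])

```text
time_s: 1.87
eef_pos: [0.4088, 0.3013, 0.2225]
tcp_rot: [[0.998, -0.058, -0.0], [-0.058, -0.998, 0.0], [-0.0, -0.0, -1.0]]
contact_force: [0.9, -0.6, 0.3]
grip_width: 0.34
```

servo_tool(motion=[{"linear": [1.4, 3.6, 0], "angular": [0, 0, 0], "grip": 3}, {"linear": [1.4, 3.6, 0], "angular": [0, 0, 0], "grip": 3}, {"linear": [1.4, 3.6, 0], "angular": [0, 0, 0], "grip": 3}, {"linear": [1.4, 3.6, 0], "angular": [0, 0, 0], "grip": 3}, {"linear": [1.4, 3.6, 0], "angular": [0, 0, 0], "grip": 3}])

```text
time_s: 2.28
eef_pos: [0.4682, 0.1176, 0.2227]
tcp_rot: [[0.998, -0.058, 0.0], [-0.058, -0.998, 0.001], [0.0, -0.001, -1.0]]
contact_force: [-0.2, -0.2, 0.3]
grip_width: 0.344
```

servo_tool(motion=[{"linear": [1.4, 3.6, 0], "angular": [0, 0, 0], "grip": 3}, {"linear": [1.4, 3.6, 0], "angular": [0, 0, 0], "grip": 3}, {"linear": [1.4, 3.6, 0], "angular": [0, 0, 0], "grip": 3}, {"linear": [1.4, 3.6, 0], "angular": [0, 0, 0], "grip": 3}, {"linear": [1.4, 3.6, 0], "angular": [0, 0, 0], "grip": 3}])

```text
time_s: 2.7
eef_pos: [0.5279, -0.0661, 0.2229]
tcp_rot: [[0.998, -0.057, 0.001], [-0.057, -0.998, 0.001], [0.001, -0.001, -1.0]]
contact_force: [0.5, 0.5, -0.3]
grip_width: 0.345
```

servo_tool(motion=[{"linear": [1.4, 3.6, 0], "angular": [0, 0, 0], "grip": 3}, {"linear": [1.4, 3.6, 0], "angular": [0, 0, 0], "grip": 3}, {"linear": [1.4, 3.6, 0], "angular": [0, 0, 0], "grip": 3}, {"linear": [1.4, 3.4, 0], "angular": [0, 0, 0], "grip": 3}, {"linear": [0, 0, 0], "angular": [0, 0, 0], "grip": 3}])

```text
time_s: 3.12
eef_pos: [0.5747, -0.2175, 0.2221]
tcp_rot: [[0.998, -0.066, -0.001], [-0.066, -0.998, -0.005], [-0.001, 0.005, -1.0]]
contact_force: [-2.8, -0.5, -0.4]
grip_width: 0.348
```

servo_tool(motion=[{"linear": [1.7, 2.8, 0], "angular": [0, 0, 0], "grip": 3}, {"linear": [0, 0, 0], "angular": [0, 0, 0], "grip": 3}, {"linear": [0, 0, 0], "angular": [0, 0, 0], "grip": 3}])

```text
time_s: 3.37
eef_pos: [0.5903, -0.2399, 0.2219]
tcp_rot: [[0.998, -0.06, -0.001], [-0.06, -0.998, -0.001], [-0.001, 0.001, -1.0]]
contact_force: [-0.3, 0.2, -0.1]
grip_width: 0.348
```

```bash
cat >look.py <<'E'
import sys
from cell import arm
from h import *
n=sys.argv[1]
for c in sys.argv[2:]:
    d=arm.snapshot(c)["color"]
    cv2.imwrite(f"pics/{c}{n}.png",d)
    if c=="top": cv2.imwrite(f"pics/{c}{n}c.png",cv2.resize(d[190:305,235:425],None,fx=4.2,fy=4.2,interpolation=cv2.INTER_CUBIC))
    else: cv2.imwrite(f"pics/{c}{n}c.png",cv2.resize(d[150:310,220:420],None,fx=3.7,fy=3.7,interpolation=cv2.INTER_CUBIC))
s=arm.get_state(); R=s["tcp_rot"]; p=s["eef_pos"]; rk=np.array([.5475,-.003,-.059])
print(s["time_s"],p,"yaw",np.arctan2(R[1][0],R[0][0]),"F",np.round(s["contact_force"],1),s["grip_width"],"rackxy",rel(np.array([p[0],p[1],np.arctan2(R[1][0],R[0][0])]),rk))
E
python3 look.py 1 scene
```

```text
3.4167 [ 0.59043381 -0.23857599  0.22213428] yaw -0.058860928969014376 F [-0.1  0.2 -0.1] 0.3415954354208595 rackxy [ 5.67500288e-02 -2.32634463e-01  1.39071031e-04]
```

View pics/scene1.png

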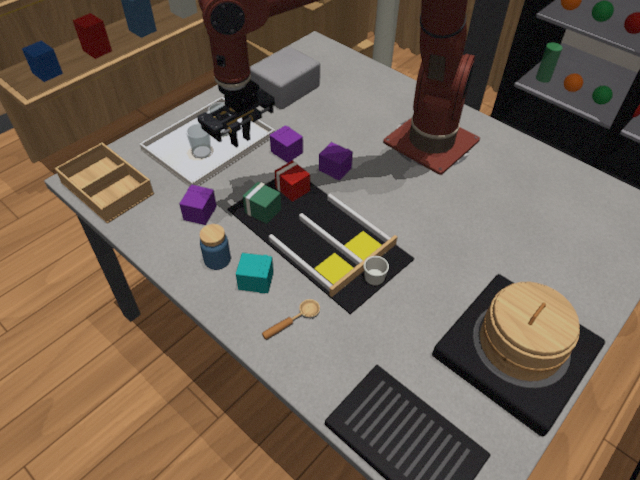

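The tool at (235,120) hangs behind the boxes, with its long side across the lane. It needs 1.2 cm further back and then straight down.

servo_tool(motion=[{"linear": [0, 1.2, 2.5], "angular": [0, 0, 0], "grip": 3}, {"linear": [0, 0, 3.5], "angular": [0, 0, 0], "grip": 3}, {"linear": [0, 0, 3.5], "angular": [0, 0, 0], "grip": 3}, {"linear": [0, 0, 2], "angular": [0, 0, 0], "grip": 3}, {"linear": [0, 0, 0], "angular": [0, 0, 0], "grip": 3}])

```text
time_s: 3.83
eef_pos: [0.5877, -0.247, 0.1032]
tcp_rot: [[0.998, -0.056, -0.006], [-0.056, -0.998, 0.003], [-0.006, -0.002, -1.0]]
contact_force: [-0.4, 0.1, -0.6]
grip_width: 0.342
```

```bash
python3 look.py 2 scene top
```

```text
3.9333 [ 0.59015299 -0.24903959  0.10815708] yaw -0.05638567388192979 F [ 0.1 -0.4  0.6] 0.34262306379758356 rackxy [ 0.05708669 -0.24309641  0.00261433]
```

View pics/scene2c.png

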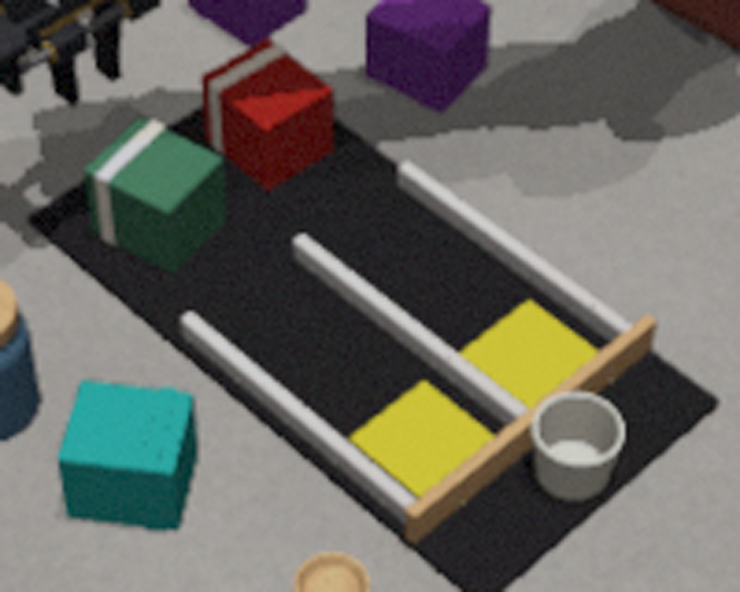

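View pics/top2.png

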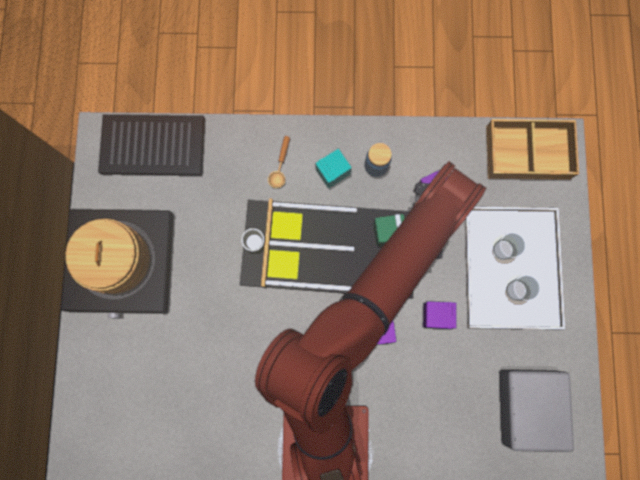

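The fingers are above and behind the green box and clear of everything. I'll lower the last 8 cm.

servo_tool(motion=[{"linear": [0, 0, 2.5], "angular": [0, 0, 0], "grip": 3}, {"linear": [0, 0, 2.5], "angular": [0, 0, 0], "grip": 3}, {"linear": [0, 0, 1.5], "angular": [0, 0, 0], "grip": 3}, {"linear": [0, 0, 1], "angular": [0, 0, 0], "grip": 3}, {"linear": [0, 0, 0], "angular": [0, 0, 0], "grip": 3}])

```text
time_s: 4.35
eef_pos: [0.5899, -0.2496, 0.032]
tcp_rot: [[0.998, -0.057, -0.001], [-0.057, -0.998, 0.0], [-0.001, -0.0, -1.0]]
contact_force: [0.4, -0.2, 0.3]
grip_width: 0.342
```

```bash
python3 look.py 3 scene
```

```text
4.4 [ 0.59028309 -0.25007936  0.03306279] yaw -0.05740021264133899 F [ 0.1 -0.4  1. ] 0.3445217119143242 rackxy [ 0.05727787 -0.24412671  0.00159979]
```

View pics/scene3.png

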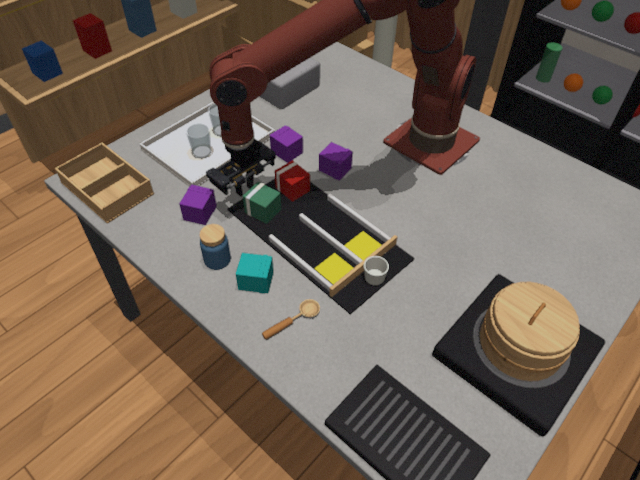

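servo_tool(motion=[{"linear": [0, -0.6, 0], "angular": [0, 0, 0], "grip": 3}, {"linear": [0, -0.6, 0], "angular": [0, 0, 0], "grip": 3}, {"linear": [0, -0.4, 0], "angular": [0, 0, 0], "grip": 3}, {"linear": [0, -0.4, 0], "angular": [0, 0, 0], "grip": 3}, {"linear": [0, -0.4, 0], "angular": [0, 0, 0], "grip": 3}])

```text
time_s: 4.82
eef_pos: [0.5918, -0.2257, 0.0331]
tcp_rot: [[0.998, -0.057, 0.001], [-0.057, -0.998, -0.0], [0.001, 0.0, -1.0]]
contact_force: [-1.0, -2.0, 0.7]
grip_width: 0.344
```

servo_tool(motion=[{"linear": [0, -0.4, 0], "angular": [0, 0, 0], "grip": 3}, {"linear": [0, -0.4, 0], "angular": [0, 0, 0], "grip": 3}, {"linear": [0, -0.4, 0], "angular": [0, 0, 0], "grip": 3}, {"linear": [0, -0.4, 0], "angular": [0, 0, 0], "grip": 3}, {"linear": [0, 0, 0], "angular": [0, 0, 0], "grip": 3}])

```text
time_s: 5.23
eef_pos: [0.5925, -0.209, 0.0324]
tcp_rot: [[0.998, -0.057, -0.0], [-0.057, -0.998, 0.001], [-0.0, -0.001, -1.0]]
contact_force: [0.1, 0.7, -0.1]
grip_width: 0.344
```

```bash
python3 look.py 4 scene top
```

```text
5.3333 [ 0.592515   -0.20973445  0.03249028] yaw -0.05713409743110557 F [-0.3  0.5  0.1] 0.3464017683277787 rackxy [ 0.05712693 -0.20372039  0.0018659 ]
```

View pics/scene4c.png

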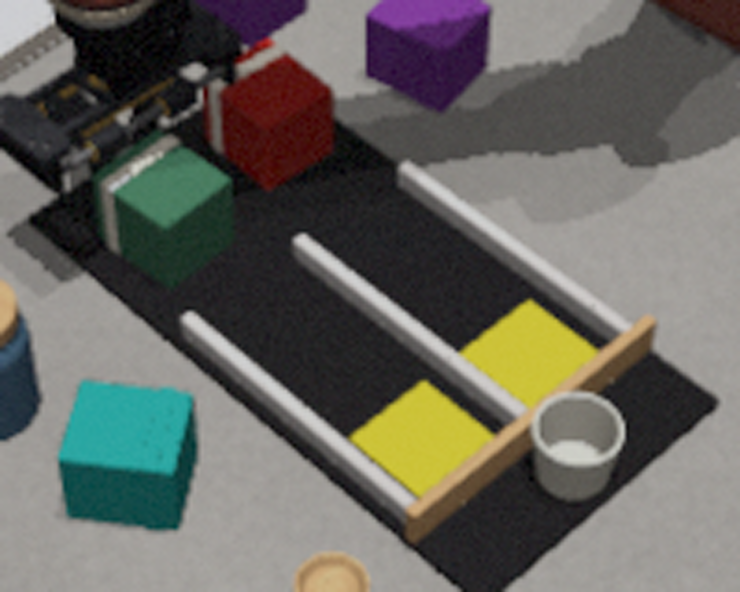

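View pics/top4c.png

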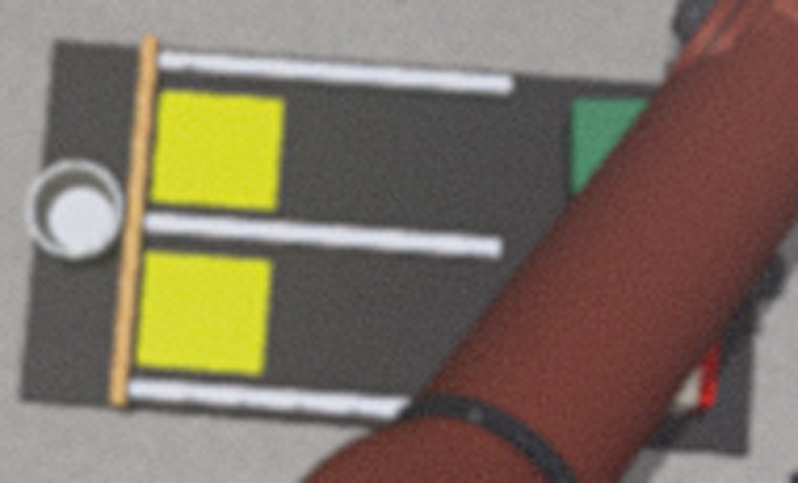

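```bash
cat > gfit.py <<'E'
from h import *
rk=np.array([.5475,-.003,-.059])
a=np.array
K={"F":(35,40),"L":(35,-40),"R":(-35,40),"B":(-35,-40)}
def g(top={},scene={}):
    obs=[]
    for n,d,cr in(("top",top,(4.2,235,190)),("scene",scene,(3.7,220,150))):
        if d:
            P=a([[*K[k[0]],78 if len(k)==1 else 8] for k in d])/1e3
            obs.append((n,P,uncrop(list(d.values()),*cr)))
    q,r=fit(obs,[.59,-.1,0]); print(np.round(rel(q,rk)*[1e3,1e3,1],3),np.round(r,1).tolist())
E
python3 - <<'E'
from gfit import *
g(scene={"F":(168,212),"L":(87,168),"B":(143,119),"R":(223,160),"F0":(172,271),"R0":(225,217)})
s={"F":(168,225),"L":(98,180),"R":(232,180),"F0":(171,284),"R0":(233,236)}
t={"F":(572,100)}
g(scene=s); g(t,s)
E
```

```text
[  57.467 -165.083    0.198] [[-0.2, 0.1], [-1.3, -0.2], [-0.5, -1.4], [0.6, -1.0], [0.3, 1.3], [1.1, 0.9]]
[ 6.23710e+01 -1.51689e+02  1.04000e-01] [[-0.2, 0.4], [-2.5, -1.3], [0.1, -1.7], [0.6, 1.6], [0.8, 0.4]]
[ 6.25030e+01 -1.51543e+02  1.06000e-01] [[0.1, -0.0], [-0.2, 0.4], [-2.5, -1.2], [0.1, -1.7], [0.6, 1.6], [0.8, 0.4]]
```

servo_tool(motion=[{"linear": [0, -0.4, 0], "angular": [0, 0, 0], "grip": 3}, {"linear": [0, -0.4, 0], "angular": [0, 0, 0], "grip": 3}, {"linear": [0, -0.4, 0], "angular": [0, 0, 0], "grip": 3}, {"linear": [0, -0.3, 0], "angular": [0, 0, 0], "grip": 3}, {"linear": [0, 0, 0], "angular": [0, 0, 0], "grip": 3}])

```text
time_s: 5.75
eef_pos: [0.5935, -0.1941, 0.0325]
tcp_rot: [[0.998, -0.056, 0.0], [-0.056, -0.998, 0.0], [-0.0, -0.0, -1.0]]
contact_force: [0.3, -0.2, 0.0]
grip_width: 0.341
```

```bash
python3 look.py 5 scene top
```

```text
5.85 [ 0.59338451 -0.19472434  0.03254275] yaw -0.05699432725722438 F [ 0.3 -0.4  0.7] 0.34659424058755733 rackxy [ 0.05710984 -0.18868513  0.00200567]
```

View pics/scene5c.png

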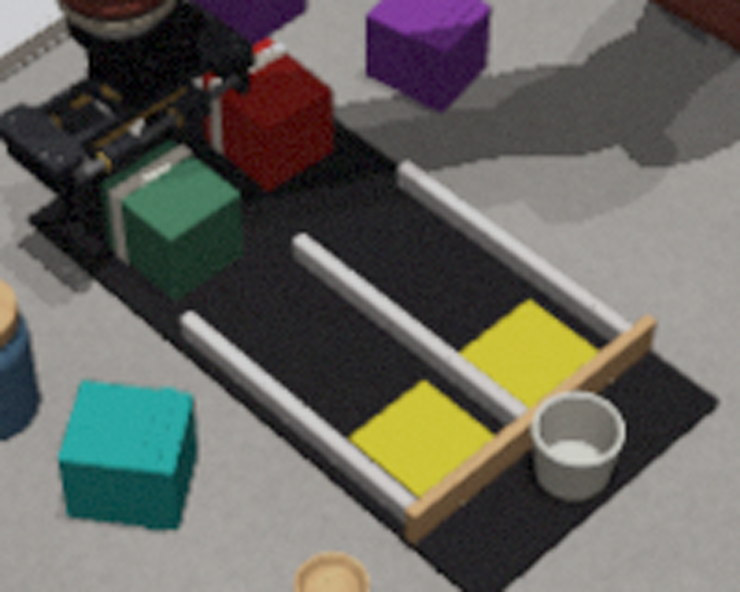

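View pics/top5c.png

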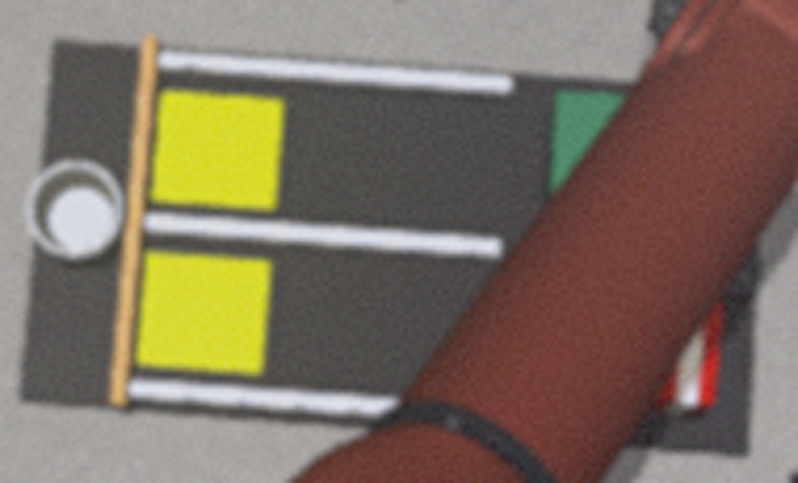

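```bash
python3 - <<'E'
from gfit import *
s={"F":(173,237),"L":(107,188),"R":(242,192),"F0":(176,298),"R0":(243,249)}
t={"F":(555,91)}
g(scene=s); g(t,s)
# where would a square box at x=56/62 put the front-far corner in top crop
for x in(.056,.060,.064):
  for y in(-.140,-.135):
    q=pose(a([[x+.035,y+.04,.078]]),rk); print(x,y,(proj("top",q)-[235,190]+.5)*4.2-.5)
E
```

```text
[ 6.43510e+01 -1.38258e+02  3.80000e-02] [[-0.2, 0.3], [-2.3, -1.5], [0.0, -1.1], [0.6, 0.9], [0.7, 0.7]]
[ 6.46050e+01 -1.38044e+02  4.00000e-02] [[0.1, 0.1], [-0.1, 0.4], [-2.3, -1.4], [0.0, -1.1], [0.6, 1.0], [0.7, 0.7]]
0.056 -0.14 [[559.84739976 102.19070571]]
0.056 -0.135 [[552.1977855  101.63583677]]
0.06 -0.14 [[560.21903176  96.21772972]]
0.06 -0.135 [[552.57255687  95.66350627]]
0.064 -0.14 [[560.59035631  90.24969501]]
0.064 -0.135 [[552.94701823  89.69611618]]
```

The box is nearly square to the lane but about 7 mm towards the outer rail. I'll push on a slant of about 0.12 to bring it to the centre line.

servo_tool(motion=[{"linear": [-0.06, -0.5, 0], "angular": [0, 0, 0], "grip": 3}, {"linear": [-0.06, -0.5, 0], "angular": [0, 0, 0], "grip": 3}, {"linear": [-0.06, -0.5, 0], "angular": [0, 0, 0], "grip": 3}, {"linear": [-0.06, -0.5, 0], "angular": [0, 0, 0], "grip": 3}, {"linear": [-0.06, -0.5, 0], "angular": [0, 0, 0], "grip": 3}])

```text
time_s: 6.27
eef_pos: [0.5917, -0.1695, 0.0327]
tcp_rot: [[0.998, -0.057, 0.0], [-0.057, -0.998, -0.0], [0.0, 0.0, -1.0]]
contact_force: [-0.4, -1.5, -0.2]
grip_width: 0.349
```

```bash
python3 look.py 6 scene top
```

```text
6.3667 [ 0.591837   -0.16849557  0.03247267] yaw -0.056045045360393515 F [-0.5  0.1  0.5] 0.3464867884080457 rackxy [ 0.05401842 -0.16259324  0.00295495]
```

View pics/scene6c.png

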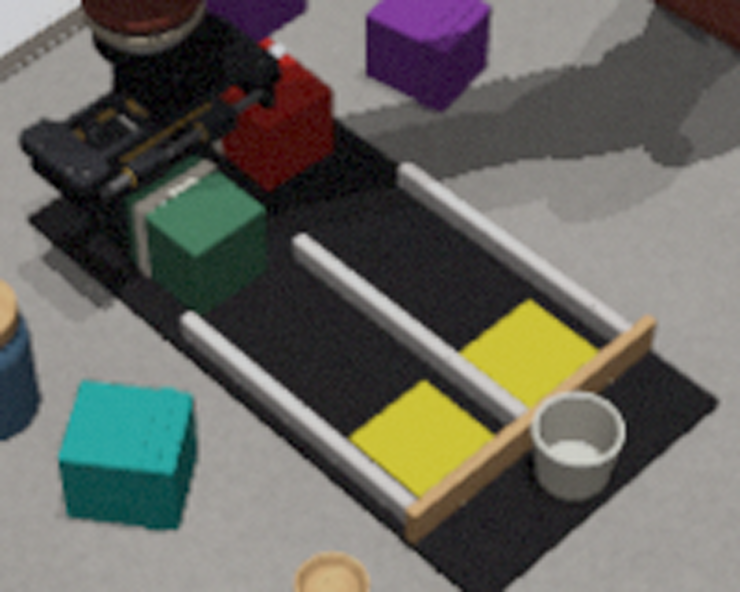

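View pics/top6c.png

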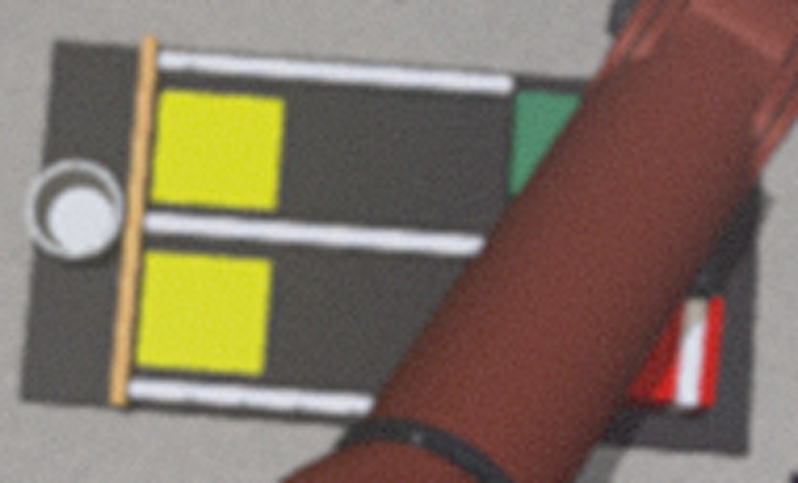

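```bash
python3 - <<'E'
from gfit import *
s={"F":(199,252),"L":(136,204),"R":(266,208),"F0":(202,311),"R0":(265,263)}
t={"F":(517,92)}
g(scene=s); g(t,s)
for x in(.056,.060,.064):
  for y in(-.115,-.11):
    q=pose(a([[x+.035,y+.04,.078]]),rk); print(x,y,(proj("top",q)-[235,190]+.5)*4.2-.5)
E
```

```text
[ 6.17380e+01 -1.14895e+02  6.60000e-02] [[-0.1, 0.4], [-4.0, -1.4], [0.1, -1.8], [0.4, 1.5], [1.0, 0.5]]
[ 6.24400e+01 -1.14337e+02  6.70000e-02] [[0.1, 0.4], [-0.2, 0.6], [-4.0, -1.2], [0.0, -1.6], [0.4, 1.7], [1.0, 0.7]]
0.056 -0.115 [[521.60998272  99.41713384]]
0.056 -0.11 [[513.96569447  98.86265122]]
0.06 -0.115 [[521.99730282  93.44738408]]
0.06 -0.11 [[514.35614957  92.89354635]]
0.064 -0.115 [[522.38430262  87.48257122]]
0.064 -0.11 [[514.74628178  86.92937749]]
```

servo_tool(motion=[{"linear": [-0.06, -0.5, 0], "angular": [0, 0, 0], "grip": 3}, {"linear": [-0.06, -0.5, 0], "angular": [0, 0, 0], "grip": 3}, {"linear": [-0.06, -0.5, 0], "angular": [0, 0, 0], "grip": 3}, {"linear": [-0.06, -0.5, 0], "angular": [0, 0, 0], "grip": 3}, {"linear": [-0.06, -0.5, 0], "angular": [0, 0, 0], "grip": 3}])

```text
time_s: 6.78
eef_pos: [0.5901, -0.1444, 0.0326]
tcp_rot: [[0.998, -0.057, 0.0], [-0.057, -0.998, -0.0], [0.0, 0.0, -1.0]]
contact_force: [-0.1, -1.1, 1.2]
grip_width: 0.347
```

servo_tool(motion=[{"linear": [-0.06, -0.5, 0], "angular": [0, 0, 0], "grip": 3}, {"linear": [-0.06, -0.5, 0], "angular": [0, 0, 0], "grip": 3}, {"linear": [-0.03, -0.5, 0], "angular": [0, 0, 0], "grip": 3}, {"linear": [0, -0.5, 0], "angular": [0, 0, 0], "grip": 3}, {"linear": [0, 0, 0], "angular": [0, 0, 0], "grip": 3}])

```text
time_s: 7.2
eef_pos: [0.5899, -0.1233, 0.0324]
tcp_rot: [[0.998, -0.056, -0.0], [-0.056, -0.998, 0.001], [-0.0, -0.001, -1.0]]
contact_force: [0.5, -0.1, -0.4]
grip_width: 0.343
```

```bash
python3 look.py 7 scene top
```

```text
7.3 [ 0.58975151 -0.12425148  0.03244524] yaw -0.05675426197063563 F [ 0.1 -0.1  0.2] 0.3458370728085918 rackxy [ 0.04932768 -0.11854911  0.00224574]
```

View pics/scene7c.png

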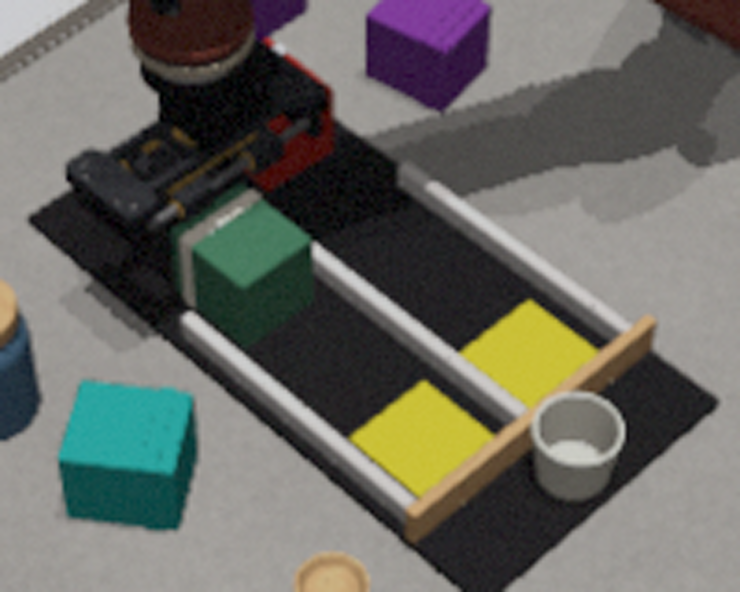

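View pics/top7c.png

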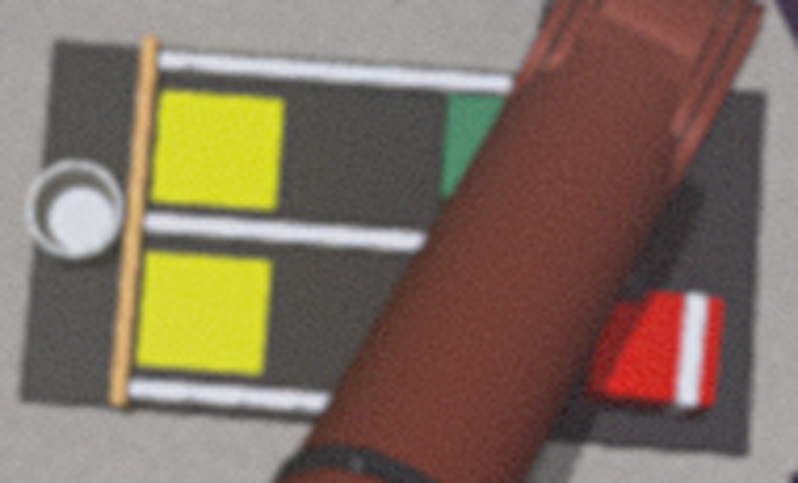

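```bash
python3 - <<'E'
from gfit import *
s={"F":(247,286),"R":(313,239),"F0":(249,344),"R0":(312,294)}
t={"F":(447,94)}
g(scene=s); g(t,s)
for x in(.052,.056,.060):
  for y in(-.07,-.065):
    q=pose(a([[x+.035,y+.04,.078]]),rk); print(x,y,(proj("top",q)-[235,190]+.5)*4.2-.5)
E
```

```text
[ 5.7916e+01 -6.8878e+01  6.7000e-02] [[-0.4, -0.2], [-0.0, -2.0], [-0.0, 1.2], [0.5, 0.3]]
[ 5.8266e+01 -6.8649e+01  6.8000e-02] [[0.1, 0.2], [-0.4, -0.1], [-0.1, -1.9], [-0.0, 1.3], [0.5, 0.4]]
0.052 -0.07 [[452.43384585 100.39845412]]
0.052 -0.065 [[444.79600075  99.84402122]]
0.056 -0.07 [[452.84969315  94.42956878]]
0.056 -0.065 [[445.21497773  93.87578053]]
0.06 -0.07 [[453.26519663  88.46561857]]
0.06 -0.065 [[445.63360832  87.91247412]]
```

The box is centred in the lane (x ≈ 56–57 mm) and square, with its front past the rail ends. Now I'll push straight.

servo_tool(motion=[{"linear": [0, -0.6, 0], "angular": [0, 0, 0], "grip": 3}, {"linear": [0, -0.7, 0], "angular": [0, 0, 0], "grip": 3}, {"linear": [0, -0.7, 0], "angular": [0, 0, 0], "grip": 3}, {"linear": [0, -0.7, 0], "angular": [0, 0, 0], "grip": 3}, {"linear": [0, -0.7, 0], "angular": [0, 0, 0], "grip": 3}])

```text
time_s: 7.72
eef_pos: [0.5918, -0.0901, 0.0326]
tcp_rot: [[0.998, -0.057, 0.0], [-0.057, -0.998, -0.0], [0.0, 0.0, -1.0]]
contact_force: [-0.3, -2.2, 0.8]
grip_width: 0.345
```

servo_tool(motion=[{"linear": [0, -0.7, 0], "angular": [0, 0, 0], "grip": 3}, {"linear": [0, -0.7, 0], "angular": [0, 0, 0], "grip": 3}, {"linear": [0, -0.7, 0], "angular": [0, 0, 0], "grip": 3}, {"linear": [0, -0.6, 0], "angular": [0, 0, 0], "grip": 3}, {"linear": [0, -0.4, 0], "angular": [0, 0, 0], "grip": 3}])

```text
time_s: 8.13
eef_pos: [0.5936, -0.0589, 0.0325]
tcp_rot: [[0.998, -0.057, -0.0], [-0.057, -0.998, 0.0], [-0.0, -0.0, -1.0]]
contact_force: [0.4, -1.9, 1.1]
grip_width: 0.348
```

```bash
python3 look.py 8 scene top
```

```text
8.2333 [ 0.59357856 -0.05872293  0.03241117] yaw -0.05617138561002492 F [ 0.5 -0.4  0.7] 0.34402423793610487 rackxy [ 0.04928413 -0.05290891  0.00282861]
```

View pics/scene8c.png

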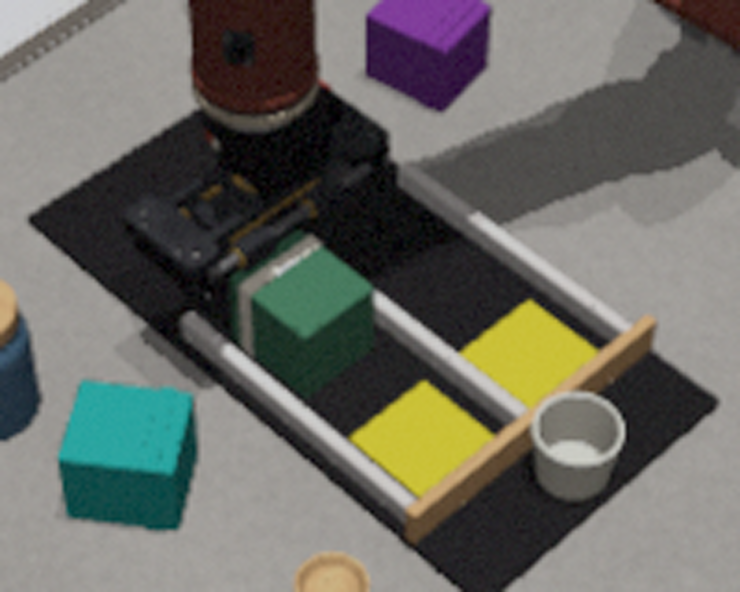

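View pics/top8c.png

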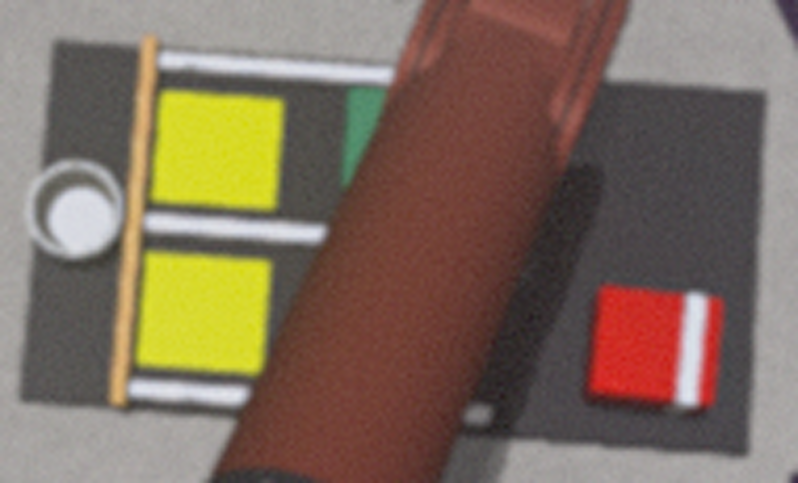

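```bash
python3 - <<'E'
from gfit import *
s={"F":(306,335),"R":(374,290),"F0":(307,393),"R0":(373,346)}
t={"F":(348,88)}
g(scene=s); g(t,s)
for x in(.052,.056,.060):
  for y in(-.005,0):
    q=pose(a([[x+.035,y+.04,.078]]),rk); print(x,y,(proj("top",q)-[235,190]+.5)*4.2-.5)
E
```

```text
[ 5.7212e+01 -4.3130e+00  1.0000e-02] [[-0.5, 0.2], [0.4, -2.0], [-0.4, 1.4], [0.4, -0.1]]
[ 5.7612e+01 -3.8880e+00  2.6000e-02] [[0.6, -0.4], [-0.1, 0.3], [0.5, -2.1], [-0.0, 1.5], [0.4, -0.2]]
0.052 -0.005 [[353.22474233  93.19684282]]
0.052 0 [[345.60070429  92.64341218]]
0.056 -0.005 [[353.68120719  87.23632863]]
0.056 0 [[346.06028747  86.68354106]]
0.06 -0.005 [[354.13729498  81.28073819]]
0.06 0 [[346.51949102  80.72859284]]
```

Centred (x ≈ 56–57 mm) and square, 13 cm to go. I'll take 11 cm of that, then slow down.

servo_tool(motion=[{"linear": [0, -0.7, 0], "angular": [0, 0, 0], "grip": 3}, {"linear": [0, -0.7, 0], "angular": [0, 0, 0], "grip": 3}, {"linear": [0, -0.7, 0], "angular": [0, 0, 0], "grip": 3}, {"linear": [0, -0.7, 0], "angular": [0, 0, 0], "grip": 3}, {"linear": [0, -0.7, 0], "angular": [0, 0, 0], "grip": 3}])

```text
time_s: 8.65
eef_pos: [0.5956, -0.0242, 0.0326]
tcp_rot: [[0.998, -0.057, -0.0], [-0.057, -0.998, 0.0], [-0.0, -0.0, -1.0]]
contact_force: [-0.5, -0.1, 0.7]
grip_width: 0.343
```

servo_tool(motion=[{"linear": [0, -0.7, 0], "angular": [0, 0, 0], "grip": 3}, {"linear": [0, -0.7, 0], "angular": [0, 0, 0], "grip": 3}, {"linear": [0, -0.7, 0], "angular": [0, 0, 0], "grip": 3}, {"linear": [0, -0.7, 0], "angular": [0, 0, 0], "grip": 3}, {"linear": [0, -0.7, 0], "angular": [0, 0, 0], "grip": 3}])

```text
time_s: 9.07
eef_pos: [0.5976, 0.0106, 0.0326]
tcp_rot: [[0.998, -0.057, -0.0], [-0.057, -0.998, -0.0], [-0.0, 0.0, -1.0]]
contact_force: [-0.2, -0.6, 0.6]
grip_width: 0.346
```

servo_tool(motion=[{"linear": [0, -0.7, 0], "angular": [0, 0, 0], "grip": 3}, {"linear": [0, -0.7, 0], "angular": [0, 0, 0], "grip": 3}, {"linear": [0, -0.7, 0], "angular": [0, 0, 0], "grip": 3}, {"linear": [0, -0.7, 0], "angular": [0, 0, 0], "grip": 3}, {"linear": [0, -0.7, 0], "angular": [0, 0, 0], "grip": 3}])

```text
time_s: 9.48
eef_pos: [0.5996, 0.0455, 0.0326]
tcp_rot: [[0.998, -0.058, -0.0], [-0.058, -0.998, -0.0], [-0.0, 0.0, -1.0]]
contact_force: [-0.0, -1.8, 0.2]
grip_width: 0.346
```

```bash
python3 look.py 9 scene top
```

```text
9.5833 [0.59958487 0.0467912  0.03239614] yaw -0.0556454880651519 F [ 0.   0.3 -0.4] 0.3471269069428046 rackxy [0.04905826 0.05277579 0.00335451]
```

View pics/scene9c.png

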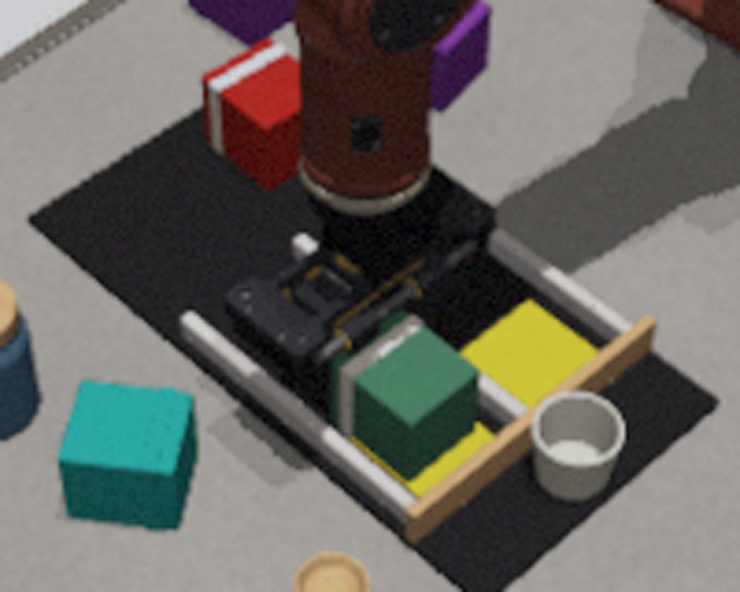

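View pics/top9c.png

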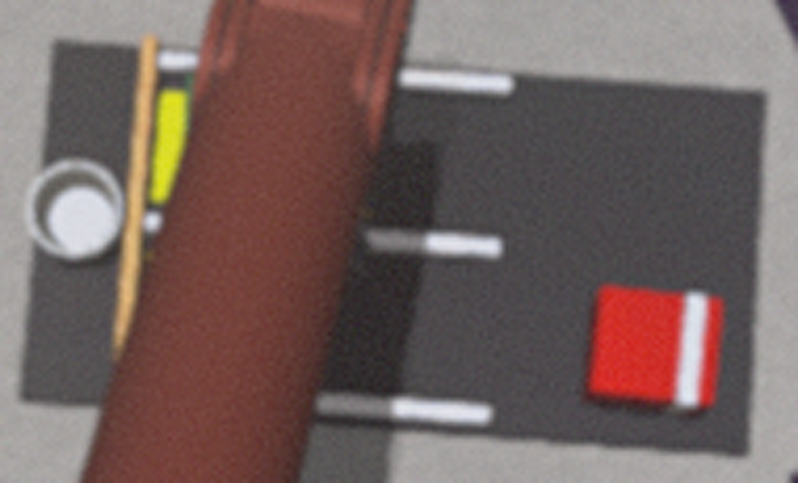

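About 26 mm remain. The rest is slow, watching the force.

servo_tool(motion=[{"linear": [0, -0.5, 0], "angular": [0, 0, 0], "grip": 3}, {"linear": [0, -0.5, 0], "angular": [0, 0, 0], "grip": 3}, {"linear": [0, -0.4, 0], "angular": [0, 0, 0], "grip": 3}, {"linear": [0, -0.4, 0], "angular": [0, 0, 0], "grip": 3}, {"linear": [0, -0.3, 0], "angular": [0, 0, 0], "grip": 3}])

```text
time_s: 10.0
eef_pos: [0.6008, 0.0663, 0.0325]
tcp_rot: [[0.998, -0.057, -0.0], [-0.057, -0.998, -0.0], [-0.0, 0.0, -1.0]]
contact_force: [-0.7, -0.8, -0.5]
grip_width: 0.348
```

servo_tool(motion=[{"linear": [0, -0.1, 0], "angular": [0, 0, 0], "grip": 3}, {"linear": [0, -0.1, 0], "angular": [0, 0, 0], "grip": 3}, {"linear": [0, -0.1, 0], "angular": [0, 0, 0], "grip": 3}])

```text
time_s: 10.25
eef_pos: [0.6009, 0.0687, 0.0325]
tcp_rot: [[0.998, -0.058, -0.0], [-0.058, -0.998, -0.0], [-0.0, 0.0, -1.0]]
contact_force: [0.2, -0.9, -0.1]
grip_width: 0.347
```

servo_tool(motion=[{"linear": [0, -0.1, 0], "angular": [0, 0, 0], "grip": 3}, {"linear": [0, -0.1, 0], "angular": [0, 0, 0], "grip": 3}, {"linear": [0, -0.1, 0], "angular": [0, 0, 0], "grip": 3}])

```text
time_s: 10.5
eef_pos: [0.6011, 0.0717, 0.0325]
tcp_rot: [[0.998, -0.058, -0.0], [-0.058, -0.998, -0.0], [-0.0, 0.0, -1.0]]
contact_force: [-0.2, -0.7, -0.4]
grip_width: 0.344
```

```bash
python3 look.py 10 scene
```

```text
10.55 [0.60112006 0.07204298 0.03252613] yaw -0.057462571686646015 F [0.4 0.2 0.3] 0.34327429058597875 rackxy [0.0491018  0.07807415 0.00153743]
```

View pics/scene10c.png

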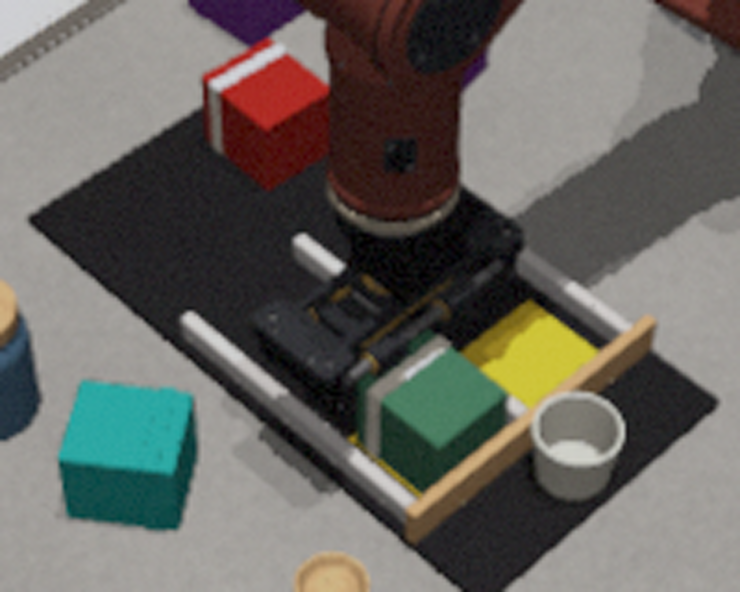

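servo_tool(motion=[{"linear": [0, -0.1, 0], "angular": [0, 0, 0], "grip": 3}, {"linear": [0, -0.1, 0], "angular": [0, 0, 0], "grip": 3}])

```text
time_s: 10.72
eef_pos: [0.6011, 0.0729, 0.0326]
tcp_rot: [[0.998, -0.058, -0.0], [-0.058, -0.998, -0.001], [-0.0, 0.001, -1.0]]
contact_force: [-1.2, -6.0, 0.6]
grip_width: 0.347
```

servo_tool(motion=[{"linear": [0, -0.1, 0], "angular": [0, 0, 0], "grip": 3}, {"linear": [0, -0.05, 0], "angular": [0, 0, 0], "grip": 3}])

```text
time_s: 10.88
eef_pos: [0.6011, 0.073, 0.0326]
tcp_rot: [[0.998, -0.059, -0.001], [-0.059, -0.998, -0.002], [-0.0, 0.002, -1.0]]
contact_force: [-2.1, -8.9, 1.9]
grip_width: 0.343
```

The force rises to about 9 N and the tool stalls at rack y ≈ 79 mm, just where contact was expected. Backing off straight, slowly at first.

servo_tool(motion=[{"linear": [0, 0.3, 0], "angular": [0, 0, 0], "grip": 3}, {"linear": [0, 0.5, 0], "angular": [0, 0, 0], "grip": 3}, {"linear": [0, 1.2, 0], "angular": [0, 0, 0], "grip": 3}, {"linear": [0, 2, 0], "angular": [0, 0, 0], "grip": 3}, {"linear": [0, 2, 0], "angular": [0, 0, 0], "grip": 3}])

```text
time_s: 11.3
eef_pos: [0.5978, 0.0148, 0.0326]
tcp_rot: [[0.998, -0.056, 0.0], [-0.056, -0.998, 0.0], [0.0, -0.0, -1.0]]
contact_force: [-0.7, -0.9, 0.1]
grip_width: 0.345
```

servo_tool(motion=[{"linear": [0, 0.5, -2], "angular": [0, 0, 0], "grip": 3}, {"linear": [0, 1, -4], "angular": [0, 0, 0], "grip": 3}, {"linear": [0, 3, -3], "angular": [0, 0, 0], "grip": 3}, {"linear": [0, 4, -3], "angular": [0, 0, 0], "grip": 3}, {"linear": [0, 4, -2], "angular": [0, 0, 0], "grip": 3}])

```text
time_s: 11.72
eef_pos: [0.5918, -0.1004, 0.1683]
tcp_rot: [[0.998, -0.056, 0.003], [-0.056, -0.998, 0.001], [0.003, -0.001, -1.0]]
contact_force: [1.3, -0.7, -0.3]
grip_width: 0.344
```

servo_tool(motion=[{"linear": [0, 4, -1], "angular": [0, 0, 0], "grip": 3}, {"linear": [0, 4, 0], "angular": [0, 0, 0], "grip": 3}, {"linear": [0, 3, 0], "angular": [0, 0, 0], "grip": 3}, {"linear": [0, 0, 0], "angular": [0, 0, 0], "grip": 3}, {"linear": [0, 0, 0], "angular": [0, 0, 0], "grip": 3}])

```text
time_s: 12.13
eef_pos: [0.5837, -0.2127, 0.1759]
tcp_rot: [[0.998, -0.062, 0.0], [-0.062, -0.998, -0.001], [0.0, 0.001, -1.0]]
contact_force: [0.6, -0.7, 0.7]
grip_width: 0.342
```

```bash
python3 look.py 11 scene top
```

```text
12.2333 [ 0.58487215 -0.20894061  0.1754566 ] yaw -0.057362210049681416 F [-0.   0.6  0.2] 0.3447629773086763 rackxy [ 0.04945057 -0.20337859  0.00163779]
```

View pics/scene11c.png

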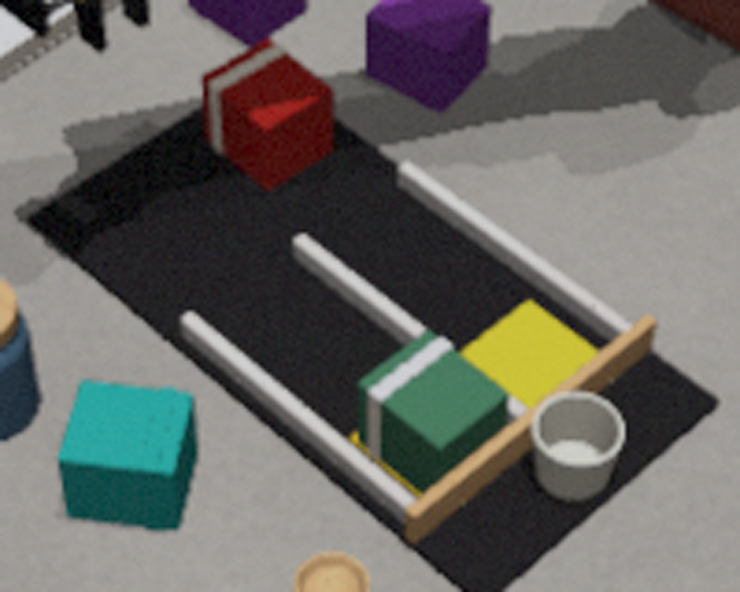

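View pics/top11c.png

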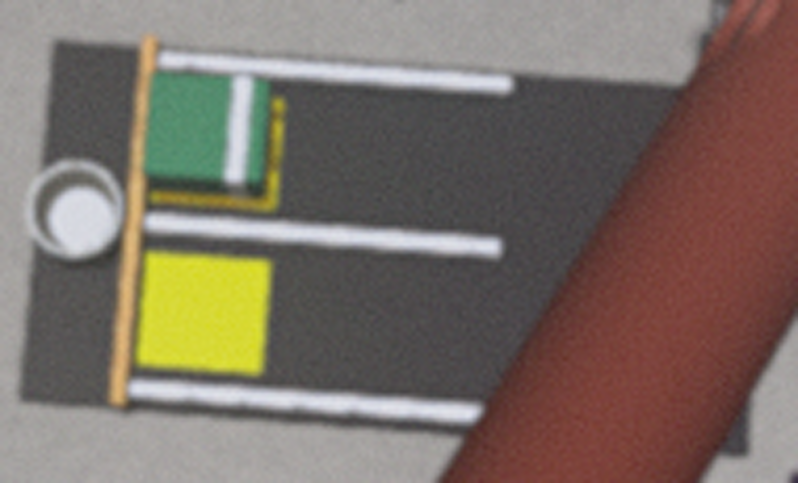

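```bash
python3 - <<'E'
from gfit import *
t={"F":(152,73),"L":(271,80),"B":(264,188),"R":(146,180)}
s={"F":(441,447),"L":(359,384),"B":(430,333),"R":(507,394)}
g(t); g(scene=s); g(t,s)
E
```

```text
[5.54550e+01 1.27566e+02 1.60000e-02] [[-0.2, 0.3], [0.4, 0.3], [0.4, -0.4], [-0.7, -0.2]]
[ 5.99560e+01  1.31757e+02 -1.00000e-03] [[-0.1, 1.2], [-0.6, -0.2], [-0.2, -1.1], [1.6, 0.0]]
[5.69330e+01 1.28935e+02 6.00000e-03] [[-0.6, -0.4], [0.1, -0.1], [-0.1, -0.9], [-1.2, -0.9], [0.1, -0.1], [-0.5, -1.3], [-0.3, -2.3], [1.6, -1.4]]
```

The box stands on the bay against the stop: x ≈ 57 mm, y ≈ 129 mm and 0.006 rad, from a fit over both pictures. There's room to the rails on both sides, the red box and cup haven't moved, and the tool is clear. Handing in.

```bash
python3 -c "
from cell import arm
print(arm.job_done(), arm.get_state()['time_s'])"
```

```text
the job is handed in; nothing more can be done
the job is handed in; nothing more can be done
```

The green box is against the wooden stop on its yellow bay, released, and the job was handed in at about 12 s of the 56 s allowed. I pushed it with the backs of two half-closed fingers. Squaring it on the apron left it about 7 mm towards the outer rail, so I slanted the push to centre it, then went straight down the lane.

**Against the stop:** the tool stalled where contact was expected, with the wrist force at about 9 N, and I then backed it off clear.

**Last pictures:** the fit over both cameras puts the box at x ≈ 57 mm, y ≈ 129 mm (130 expected) and about 0.006 rad askew. That leaves roughly 14–16 mm to each rail. The red box and the cup looked unmoved; I did not measure the other things again.

**Disagreements:** the two cameras differ by about 4 mm. The top view alone gives y = 127.6 mm and 0.016 rad, and the scene view alone gives x = 60 mm and y = 131.8 mm. The pictures can't rule out a gap of a millimetre or two, so I took the force stall as proof that it is seated. Box and fingers stayed clear of the rails in every picture along the way, but nothing sensed the rails directly.

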